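# Start the hob zone under the saucepan

### The arm

A 6-joint arm with a two-finger parallel gripper is mounted at the origin on the work surface. World frame = base frame: x ahead of the robot, y to its left, z up, the work surface at z = 0. Lengths are in m, angles in rad, forces in N, time in s.
With the tool pointing down it reaches from about 0.3 to 0.95 m from the base axis. Payload 3.1 kg.
Tool frame: the origin (TCP) lies midway between the tips of the shut fingers; the grasp point (between the pads) lies 19 mm behind it; z points along the fingers, y is the line along which they close (so a half turn about z gives the same grasp; the last joint's range is limited). The gripper opens to 85 mm and grips with 20 to 120 N. Pads are 22 mm wide; open, the fingers measure 114 mm over their backs; the gripper's body (76 mm by 85 mm) begins 54 mm behind the grasp point. The pads swing forward as they close: fully open they stand 13 mm farther back than shut.
Start: joints at [-1.387, 0.308, 1.634, -0, 1.2, -0.07], TCP at [0.157, -0.605, 0.231] pointing down, gripper open.
Joint ranges: [-3.06, 3.06], [-0.79, 1.96], [0.05, 2.63], [-1.19, 4.34], [0.05, 2.64], [-2.94, 2.94]. Speed limits (rad/s): [2.79, 2.79, 3.14, 3.14, 3.14, 3.14].

### API

Orientations are given as a unit quaternion [x, y, z, w].
In Python, from bench import monitor, optics, arm, models gives the robot as it stands.
- The arm moves only by the tool arm_command, never from a script. Its argument "series" is a list of rows, each an object of numbers: "ax", "ay", "az": the turn, a rotation vector about the tool's x, y, z in units of 30 degrees (1.0 is 30 degrees); "x", "y", "z": the shift along the tool's x, y, z in units of 15 cm (1.0 is 15 cm); "gripper": the opening, from 0 (shut) to 1 (fully open). In form: [{"ax": .., "ay": .., "az": .., "x": .., "y": .., "z": .., "gripper": ..}, ...]. A call has 1 to 12 rows; each row is the pose to reach, as a shift and turn from the pose commanded when the call began, along the tool's axes at that moment; what a row does not reach only later rows make up. A row lasts 1/10 s, in which the tool goes at most 50 mm and 8.59 degrees, less where a joint would pass 70% of its speed; a pose out of reach is approached as far as the arm can. A call with a number of a shift or a turn outside -1 to 1 is refused whole. A call with a gripper value outside its range is refused whole. The fingers move at their own pace and stop on an object; "grip_force" is the grip in N (left out, the last holds). Time passes only in rows, so rows that repeat a pose let the fingers close. It gives the time, the measured TCP pose, the force, the opening and the grip force at its end, in the units of the state.
- monitor.get_obs(): the state, without advancing time (a new reading comes with each control period).
- optics.camera(name): name is "side" or "top" or "wrist"; returns the picture (480x640x3 uint8, blue, green, red); there is no depth.
- optics.camera_params(name): a dict with "intrinsics" (3x3 intrinsics, pixels), "R" (3x3) and "t" (3): a world point X has camera coordinates R X + t; the wrist camera has in their place "tool_from_camera" (4x4, takes a point from camera to tool coordinates, whose origin is the TCP and whose axes are the flange's). Camera axes: x right, y down, z forward; pixel columns grow to the right and rows downward; lengths in m; the calibration is good to about 2 mm. A picture is of the moment at which its call begins: read the wrist's pose just before it. camera_params takes no time and is no camera call.
- arm.close_job(): hands the job in; it is judged then, once.
Trained networks look in the newest picture that a camera, given by its name, has taken for a name from the list of things; names that differ only in an ending like _2 or _b are one class to them, and where a whole thing is asked for, a point or a joint stands for the part that bears it (a point fixed in the world has none). Each returns a list of dicts, best first, with "p" (0 to 1); they miss things now and then, are a little off and sometimes report something else, mostly with a low value. They report only what shows in the picture. A call takes as long as a camera call. They do not tell look-alikes from the thing itself.
- models.silhouettes(thing, camera): "region" (480x640 bool, what is visible of it) and "pixel" ([column, row] in pixels, amid what is visible of it).
The state is a dict: "time": time; "joint_positions": joint angles; "joint_vel": joint speeds; "tau": joint torques, N m; "position": TCP position; "eef_rot": TCP orientation; "ft_force": force on the tool from outside, world axes, zero at the start; "ft_torque": the same for the moment, N m; "opening": finger opening in m; "finger_force": force on a finger pad.
Only numpy, scipy, OpenCV 4.12 (cv2) and the standard library are available. Lean on these libraries where they do the work, as an engineer would, in place of code of your own. Each camera call takes 0.05 s, during which the arm holds its last target. There are 200 camera calls.

### The job

Start the cooking zone under the saucepan: with the fingertips, press the on/off key of the cooking zone the saucepan stands on and let it come up, then press that zone's plus key to turn it up, and withdraw. Press each key lightly but fully down. Press no other key, and leave the pans, the mug and the pepper mill as they stand.

Things in the scene. Friction and masses are not known exactly. Their poses are not given: they have to be found in the camera images.
- hob: black glass induction hob, two zones side by side, 360 deep (x) by 560 wide (y) by 60 mm high, fixed. Origin: centre of underside; x from its front edge (keys, robot's side) to its back, y to the cook's left, z up. Row of six round keys at x = -145 mm, one group of three straight in front of the zone it works; in each group from left (+y) to right, 42 mm apart: on/off, minus, plus.
- left_zone (a point): centre of the left cooking zone (printed circle of 180 mm), on the glass, at x = 25, y = 135 mm of the hob; the left group of keys works it
- right_zone (a point): centre of the right cooking zone (printed circle of 180 mm), on the glass, at x = 25, y = -135 mm of the hob; the right group of keys works it
- saucepan: lidded silver-grey steel saucepan standing on one of the two zones (which one changes): 160 mm across, 123 mm high to the top of the black lid knob; lid and pan are one piece. Origin: centre of its underside; its black handle reaches 245 mm out along its x, 65 to 90 mm above its underside, and points roughly to the back of the hob. Loose, about 1 kg.
- frying_pan: black frying pan standing on the other zone: 210 mm across the rim, 45 mm high. Origin: centre of its underside; handle 285 mm out along its x, rising to 88 mm, pointing roughly to the back. Loose, about 1 kg.
- mug: white mug, 80 mm across, 95 mm high, handle to its y side, on the worktop beside the hob's right end. Origin: centre of its underside. Loose.
- pepper_mill: dark wooden pepper mill, 58 mm across, 172 mm high, on the worktop beside the hob's right end, about 100 mm from the mug. Origin: centre of its underside. Loose.
- left_onoff_top (a point): centre of the top of the red on/off key (white power symbol: broken ring with a bar) of the left zone, at x = -145, y = 177 mm of the hob. The key is 18 mm across and stands 5.5 mm above the glass (65.5 mm above the worktop); pressed straight down it goes in 4 mm, still 1.5 mm proud.
- left_onoff (a joint): travel of that key in m: 0 up, 0.004 fully down. It counts as pressed from 0.0025. Spring return: 1.5 N starts it, 5 N holds it fully down; it comes back up by itself when let go.
- left_minus_top (a point): centre of the top of the light grey minus key (black bar) of the left zone, at x = -145, y = 135 mm of the hob. The key is 18 mm across and stands 5.5 mm above the glass (65.5 mm above the worktop); pressed straight down it goes in 4 mm, still 1.5 mm proud.
- left_minus (a joint): travel of that key in m: 0 up, 0.004 fully down. It counts as pressed from 0.0025. Spring return: 1.5 N starts it, 5 N holds it fully down; it comes back up by itself when let go.
- left_plus_top (a point): centre of the top of the light grey plus key (black cross) of the left zone, at x = -145, y = 93 mm of the hob. The key is 18 mm across and stands 5.5 mm above the glass (65.5 mm above the worktop); pressed straight down it goes in 4 mm, still 1.5 mm proud.
- left_plus (a joint): travel of that key in m: 0 up, 0.004 fully down. It counts as pressed from 0.0025. Spring return: 1.5 N starts it, 5 N holds it fully down; it comes back up by itself when let go.
- right_onoff_top (a point): centre of the top of the red on/off key (white power symbol: broken ring with a bar) of the right zone, at x = -145, y = -93 mm of the hob. The key is 18 mm across and stands 5.5 mm above the glass (65.5 mm above the worktop); pressed straight down it goes in 4 mm, still 1.5 mm proud.
- right_onoff (a joint): travel of that key in m: 0 up, 0.004 fully down. It counts as pressed from 0.0025. Spring return: 1.5 N starts it, 5 N holds it fully down; it comes back up by itself when let go.
- right_minus_top (a point): centre of the top of the light grey minus key (black bar) of the right zone, at x = -145, y = -135 mm of the hob. The key is 18 mm across and stands 5.5 mm above the glass (65.5 mm above the worktop); pressed straight down it goes in 4 mm, still 1.5 mm proud.
- right_minus (a joint): travel of that key in m: 0 up, 0.004 fully down. It counts as pressed from 0.0025. Spring return: 1.5 N starts it, 5 N holds it fully down; it comes back up by itself when let go.
- right_plus_top (a point): centre of the top of the light grey plus key (black cross) of the right zone, at x = -145, y = -177 mm of the hob. The key is 18 mm across and stands 5.5 mm above the glass (65.5 mm above the worktop); pressed straight down it goes in 4 mm, still 1.5 mm proud.
- right_plus (a joint): travel of that key in m: 0 up, 0.004 fully down. It counts as pressed from 0.0025. Spring return: 1.5 N starts it, 5 N holds it fully down; it comes back up by itself when let go.
There are look-alikes about, which are no part of the job. Of the things that look like the mug, the smaller one is meant. There is more than one size of the pepper_mill; the job needs the larger.

How it is judged:
By the outcome, as a careful person would: the job done as asked, in the order asked, and still so for the second after the job is handed in, with the robot touching nothing.
It also fails if it takes over 38 s, if anything falls off the work surface, if the arm or the gripper's body presses on something with over 40 N, if the wrist force passes 120 N, or if a joint passes its speed limit or range.

## Working session

There is one attempt and no reset: what is moved stays moved. The work goes in short steps, Python scripts to look and compute and a tool call to move; the robot and the scene stay as the last step left them, time stands still between calls to the robot, and variables do not carry over. Pictures are saved under pics/ and viewed, at most 10 in all, crops included, and the job is handed in when it is done.

Besides the shell and the picture viewer there is one more tool, called after "Request:" as name([rows], argument=value, ...), one row to a line, values as JSON. arm_command: Moves the arm, as the interface text tells. Shifts and turns lie within -1 to 1; 1 stands for 15 cm of shift or 30 degrees of turn. Its arguments: {"type":"object","properties":{"series":{"type":"array"},"grip_force":{"type":"number"}},"required":["series"]}

```bash
mkdir -p pics
python3 - <<'E'
from bench import monitor, optics, models
import cv2, numpy as np
o=monitor.get_obs(); print({k:np.round(v,4).tolist() for k,v in o.items()})
for c in("side","top"):
    cv2.imwrite(f"pics/{c}0.png",optics.camera(c)); p=optics.camera_params(c); print(c,{k:np.round(v,4).tolist() for k,v in p.items()})
    for t in("left_onoff_top","left_plus_top","left_minus_top","right_onoff_top","saucepan","frying_pan"):
        print(t,[(round(d["p"],2),np.round(d["pixel"]).tolist(),int(d["region"].sum())) for d in models.silhouettes(t,c)][:7])
print(optics.camera_params("wrist"))
E
```

```text
{'time': 0.0, 'joint_positions': [-1.3867, 0.309, 1.6352, -0.0, 1.1997, -0.0697], 'joint_vel': [0.0012, -0.0021, -0.0, 0.0011, -0.0002, -0.0026], 'tau': [0.0027, -41.5251, -27.6664, 0.0001, 0.0101, -0.0], 'position': [0.1567, -0.6042, 0.2301], 'eef_rot': [0.992, 0.1266, -0.0001, -0.0011], 'ft_force': [0.3074, 0.1975, 0.1972], 'ft_torque': [0.0085, 0.0426, 0.0116], 'finger_force': 0.0, 'opening': 0.0856}
side {'intrinsics': [[600.248, 0.0, 330.3341], [0.0, 600.248, 237.0086], [0.0, 0.0, 1.0]], 'R': [[0.9968, -0.0799, -0.0047], [-0.0655, -0.78, -0.6223], [0.046, 0.6206, -0.7828]], 't': [-0.5736, 0.0471, 1.2981]}
left_onoff_top []
left_plus_top [(0.64, [348.0, 232.0], 21885)]
left_minus_top [(0.45, [349.0, 234.0], 21566), (0.4, [310.0, 150.0], 38)]
right_onoff_top [(0.38, [302.0, 227.0], 55)]
saucepan [(0.82, [391.0, 223.0], 6775)]
frying_pan [(0.79, [386.0, 144.0], 5580)]
top {'intrinsics': [[516.7241, 0.0, 316.6855], [0.0, 516.7241, 236.8638], [0.0, 0.0, 1.0]], 'R': [[0.0103, -0.9999, -0.0029], [-0.9978, -0.0101, -0.0658], [0.0658, 0.0036, -0.9978]], 't': [-0.0354, 0.5581, 1.1513]}
left_onoff_top [(0.43, [182.0, 235.0], 44), (0.24, [274.0, 207.0], 28337)]
left_plus_top [(0.62, [216.0, 240.0], 45)]
left_minus_top [(0.45, [202.0, 240.0], 51), (0.38, [275.0, 208.0], 28213)]
right_onoff_top [(0.43, [300.0, 249.0], 49)]
saucepan [(0.73, [333.0, 166.0], 6008)]
frying_pan [(0.9, [209.0, 158.0], 8404)]
{'intrinsics': array([[387.22645592,   0.        , 320.56702139],
       [  0.        , 387.22645592, 242.89125655],
       [  0.        ,   0.        ,   1.        ]]), 'tool_from_camera': array([[ 5.44369148e-04, -9.57401689e-01, -2.88758912e-01,
         7.39461128e-02],
       [ 9.99999756e-01,  6.47707352e-04, -2.62319515e-04,
        -2.52789865e-04],
       [ 4.38176417e-04, -2.88758699e-01,  9.57401808e-01,
        -1.42730092e-01],
       [ 0.00000000e+00,  0.00000000e+00,  0.00000000e+00,
         1.00000000e+00]])}
```

View pics/top0.png

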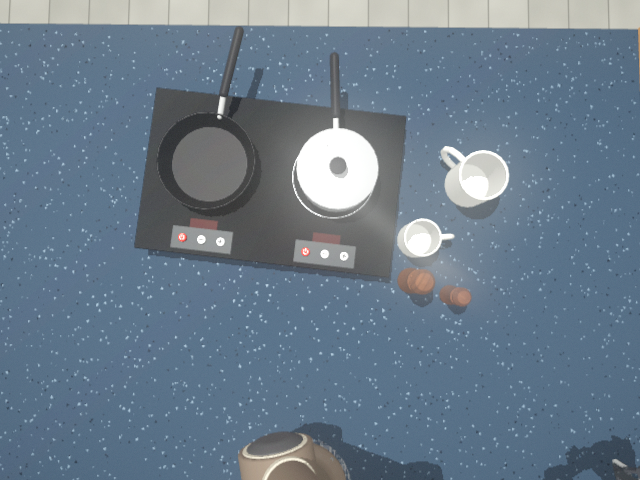

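View pics/side0.png

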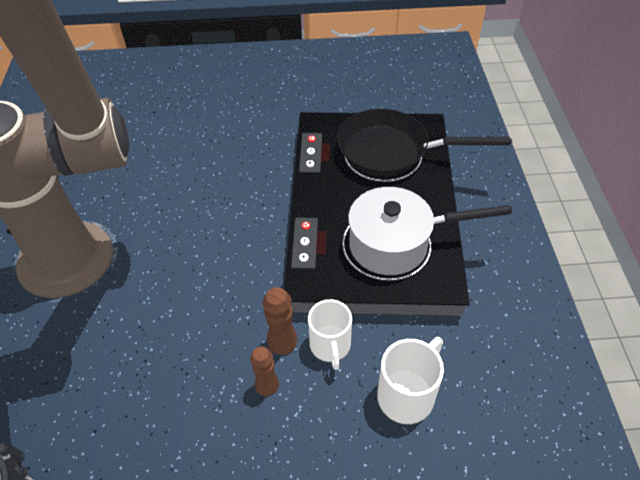

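The top view shows the saucepan (336,168) on the right zone. The right group is red at (305,252), minus at (325,254) and plus at (344,256). In the side view these keys are at (306,226), (305,241) and (304,257). Next I'll fit the hob pose from all six keys in both views.

```bash
cat > fit.py <<'E'
import cv2, numpy as np
from bench import optics
from scipy.optimize import least_squares
KEYS=np.array([[-.145,y,.0655] for y in(.177,.135,.093,-.093,-.135,-.177)])
def centre(img,g,r=7):
    g=np.array(g,float); m=img.max(2).astype(float)
    for _ in range(5):
        yy,xx=np.mgrid[:480,:640]; w=np.hypot(xx-g[0],yy-g[1])<=r
        v=np.where(w,np.clip(m-135,0,60),0); g=np.array([(v*xx).sum(),(v*yy).sum()])/v.sum()
    return g
def proj(c,X):
    p=optics.camera_params(c); q=(X@p["R"].T+p["t"])@p["intrinsics"].T; return q[:,:2]/q[:,2:]
def hob(s,K=KEYS):
    c,n=np.cos(s[3]),np.sin(s[3]); return K@np.array([[c,-n,0],[n,c,0],[0,0,1]]).T+s[:3]
E
python3 - <<'E'
from fit import *
G={"top":[(182,237),(201,239),(220,241),(305,252),(325,254),(344,256)],"side":[(312,139),(311,151),(310,163),(306,226),(305,241),(304,257)]}
P={c:np.array([centre(cv2.imread(f"pics/{c}0.png"),g) for g in G[c]]) for c in G}
print({c:P[c].round(1).tolist() for c in P})
for cs in(["top"],["side"],["top","side"]):
    f=lambda s:np.concatenate([(proj(c,hob(s if len(cs)>1 else [s[0],s[1],0,s[3]]))-P[c]).ravel() for c in cs])
    r=least_squares(f,[.6,.1,0,0]); print(cs,r.x.round(4),"rms",np.sqrt((r.fun**2).mean()).round(2))
    print(hob(r.x)[3:].round(4).tolist())
E
```

```text
{'top': [[181.7, 236.6], [200.8, 238.8], [219.9, 241.1], [304.9, 251.0], [324.3, 253.3], [343.6, 255.6]], 'side': [[311.4, 138.1], [310.5, 150.4], [309.7, 163.0], [305.4, 225.0], [304.5, 240.6], [303.4, 256.9]]}
['top'] [ 0.6783  0.0723 -0.0047 -0.1065] rms 0.07
[[0.5242, -0.0048, 0.0608], [0.5197, -0.0465, 0.0608], [0.5153, -0.0883, 0.0608]]
['side'] [ 0.6768  0.0738  0.     -0.1062] rms 0.06
[[0.5228, -0.0033, 0.0655], [0.5183, -0.0451, 0.0655], [0.5139, -0.0868, 0.0655]]
['top', 'side'] [ 0.6775  0.0721  0.0018 -0.1067] rms 0.24
[[0.5234, -0.0049, 0.0673], [0.5189, -0.0467, 0.0673], [0.5145, -0.0885, 0.0673]]
```

Request:
arm_command([
  {"x": 0.28,"y": -0.27,"z": -0.1,"gripper": 0},
  {"x": 0.56,"y": -0.54,"z": -0.2,"gripper": 0},
  {"x": 0.84,"y": -0.81,"z": -0.2,"gripper": 0},
  {"x": 0.84,"y": -0.81,"z": -0.2,"gripper": 0},
])

```text
validation failed for argument at $.se...
```

Request:
arm_command([
  {"x": 0.28,"y": -0.27,"gripper": 0},
  {"x": 0.56,"y": -0.54,"gripper": 0},
  {"x": 0.84,"y": -0.81,"gripper": 0},
  {"x": 0.84,"y": -0.81,"gripper": 0},
])

```text
validation failed for argument at $.se...
```

Request:
arm_command([
  {"x": 0.28,"y": -0.27,"gripper": 0},
  {"x": 0.56,"y": -0.54,"gripper": 0},
  {"x": 0.84,"y": -0.81,"gripper": 0},
  {"x": 0.84,"y": -0.81,"gripper": 0},
])

```text
validation failed for argument at $.se...
```

Request:
arm_command([
  {"x": 0.2,"y": -0.2,"gripper": 0},
  {"x": 0.4,"y": -0.4,"gripper": 0},
  {"x": 0.5,"y": -0.7,"gripper": 0},
  {"x": 0.5,"y": -0.7,"gripper": 0},
])

```text
validation failed for argument at $.se...
```

Request:
arm_command([
  {"ax": 0,"ay": 0,"az": 0,"x": 0.28,"y": -0.27,"z": -0.1,"gripper": 0},
  {"ax": 0,"ay": 0,"az": 0,"x": 0.56,"y": -0.54,"z": -0.2,"gripper": 0},
  {"ax": 0,"ay": 0,"az": 0,"x": 0.84,"y": -0.81,"z": -0.2,"gripper": 0},
  {"ax": 0,"ay": 0,"az": 0,"x": 0.84,"y": -0.81,"z": -0.2,"gripper": 0},
])

```text
time: 1.1
position: [0.2497, -0.4531, 0.2619]
eef_rot: [0.992, 0.127, 0.001, -0.0]
ft_force: [0.2, -0.6, -0.6]
opening: 0.0285
finger_force: 0.0
```

Request:
arm_command([
  {"ax": 0,"ay": 0,"az": 0,"x": 0.28,"y": -0.27,"z": 0,"gripper": 0},
  {"ax": 0,"ay": 0,"az": 0,"x": 0.56,"y": -0.54,"z": 0,"gripper": 0},
  {"ax": 0,"ay": 0,"az": 0,"x": 0.84,"y": -0.81,"z": 0,"gripper": 0},
  {"ax": 0,"ay": 0,"az": 0,"x": 0.84,"y": -0.81,"z": 0,"gripper": 0},
])

```text
time: 1.5
position: [0.341, -0.3034, 0.2614]
eef_rot: [0.992, 0.128, 0.001, -0.0]
ft_force: [-0.2, -0.3, 0.2]
opening: 0.0
finger_force: 0.0
```

Request:
arm_command([
  {"ax": 0,"ay": 0,"az": 0,"x": 0.28,"y": -0.27,"z": 0,"gripper": 0},
  {"ax": 0,"ay": 0,"az": 0,"x": 0.56,"y": -0.54,"z": 0,"gripper": 0},
  {"ax": 0,"ay": 0,"az": 0,"x": 0.84,"y": -0.81,"z": 0,"gripper": 0},
  {"ax": 0,"ay": 0,"az": 0,"x": 0.84,"y": -0.81,"z": 0,"gripper": 0},
])

```text
time: 1.9
position: [0.4326, -0.1542, 0.2617]
eef_rot: [0.992, 0.128, 0.001, -0.0]
ft_force: [-0.1, 0.8, 0.7]
opening: -0.0002
finger_force: 0.0
```

Request:
arm_command([
  {"ax": 0,"ay": 0,"az": -0.25,"x": 0.2,"y": -0.2,"z": 0,"gripper": 0},
  {"ax": 0,"ay": 0,"az": -0.5,"x": 0.4,"y": -0.4,"z": 0,"gripper": 0},
  {"ax": 0,"ay": 0,"az": -0.75,"x": 0.5,"y": -0.6,"z": 0,"gripper": 0},
  {"ax": 0,"ay": 0,"az": -1,"x": 0.5,"y": -0.7,"z": 0,"gripper": 0},
  {"ax": 0,"ay": 0,"az": -1,"x": 0.5,"y": -0.7,"z": 0,"gripper": 0},
])

```text
time: 2.4
position: [0.4773, -0.035, 0.2612]
eef_rot: [0.925, 0.38, -0.0, -0.0]
ft_force: [-0.0, -1.0, 0.3]
opening: -0.0
finger_force: 0.0
```

Request:
arm_command([
  {"ax": 0,"ay": 0,"az": -0.28,"x": 0,"y": 0,"z": 0,"gripper": 0},
  {"ax": 0,"ay": 0,"az": -0.56,"x": 0,"y": 0,"z": 0,"gripper": 0},
  {"ax": 0,"ay": 0,"az": -0.84,"x": 0,"y": 0,"z": 0,"gripper": 0},
  {"ax": 0,"ay": 0,"az": -1,"x": 0,"y": 0,"z": 0,"gripper": 0},
  {"ax": 0,"ay": 0,"az": -1,"x": 0,"y": 0,"z": 0,"gripper": 0},
])

```text
time: 2.9
position: [0.4775, -0.0379, 0.2614]
eef_rot: [0.797, 0.604, -0.0, 0.0]
ft_force: [0.1, 0.5, -0.6]
opening: -0.0002
finger_force: 0.0
```

Request:
arm_command([
  {"ax": 0,"ay": 0,"az": -0.25,"x": 0,"y": 0,"z": 0,"gripper": 0},
  {"ax": 0,"ay": 0,"az": -0.5,"x": 0,"y": 0,"z": 0,"gripper": 0},
  {"ax": 0,"ay": 0,"az": -0.5,"x": 0,"y": 0,"z": 0,"gripper": 0},
  {"ax": 0,"ay": 0,"az": -0.5,"x": 0,"y": 0,"z": 0,"gripper": 0},
])

```text
time: 3.3
position: [0.4775, -0.0373, 0.2613]
eef_rot: [0.712, 0.702, -0.0, 0.0]
ft_force: [-0.5, -0.5, -1.4]
opening: -0.0002
finger_force: 0.0
```

Request:
arm_command([
  {"ax": 0,"ay": 0,"az": 0,"x": 0.11,"y": 0.15,"z": 0.28,"gripper": 0},
  {"ax": 0,"ay": 0,"az": 0,"x": 0.22,"y": 0.31,"z": 0.56,"gripper": 0},
  {"ax": 0,"ay": 0,"az": 0,"x": 0.22,"y": 0.31,"z": 0.8,"gripper": 0},
  {"ax": 0,"ay": 0,"az": 0,"x": 0.22,"y": 0.31,"z": 0.8,"gripper": 0},
  {"ax": 0,"ay": 0,"az": 0,"x": 0.22,"y": 0.31,"z": 0.8,"gripper": 0},
])

```text
time: 3.8
position: [0.5236, -0.0043, 0.141]
eef_rot: [0.711, 0.704, -0.001, -0.001]
ft_force: [0.3, -0.1, 0.5]
opening: 0.0002
finger_force: 0.0
```

Run:
```python
from fit import *
from bench import monitor
from scipy.spatial.transform import Rotation as R
o=monitor.get_obs(); im=optics.camera("wrist"); p=optics.camera_params("wrist")
T=np.eye(4);T[:3,:3]=R.from_quat(o["eef_rot"]).as_matrix();T[:3,3]=o["position"]
C=np.linalg.inv(T@p["tool_from_camera"])
k=hob([.6774,.0725,0,-.1066]); q=(k@C[:3,:3].T+C[:3,3])@p["intrinsics"].T; q=q[:,:2]/q[:,2:]
print(o["position"].round(4) if hasattr(o["position"],"round") else o["position"], q.round(1).tolist())
cv2.imwrite("pics/w1raw.png",im)
for u in q: cv2.circle(im,tuple(int(v) for v in u.round()),2,(0,255,0),-1)
cv2.imwrite("pics/w1.png",im)
```

```text
[ 0.5236 -0.0043  0.141 ] [[386.0, -389.1], [371.6, -248.7], [359.2, -127.5], [319.9, 256.5], [313.4, 319.7], [307.5, 376.9]]
```

View pics/w1.png

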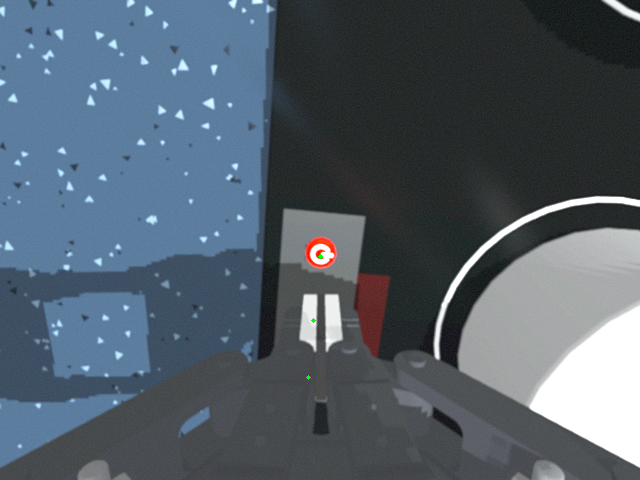

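The wrist view shows the red on/off key at (321,253), with the forecast at (320,256). That is about 1–2 mm off, so the tip is over it. Descending slowly.

Request:
arm_command([
  {"ax": 0,"ay": 0,"az": 0,"x": 0.007,"y": 0.002,"z": 0.2,"gripper": 0},
  {"ax": 0,"ay": 0,"az": 0,"x": 0.007,"y": 0.002,"z": 0.4,"gripper": 0},
  {"ax": 0,"ay": 0,"az": 0,"x": 0.007,"y": 0.002,"z": 0.46,"gripper": 0},
  {"ax": 0,"ay": 0,"az": 0,"x": 0.007,"y": 0.002,"z": 0.46,"gripper": 0},
  {"ax": 0,"ay": 0,"az": 0,"x": 0.007,"y": 0.002,"z": 0.46,"gripper": 0},
])

```text
time: 4.35
position: [0.5264, -0.0035, 0.0744]
eef_rot: [0.71, 0.704, 0.001, 0.001]
ft_force: [0.9, -0.4, 0.2]
opening: -0.0004
finger_force: 0.0
```

Request:
arm_command([
  {"ax": 0,"ay": 0,"az": 0,"x": 0,"y": 0,"z": 0.02,"gripper": 0},
  {"ax": 0,"ay": 0,"az": 0,"x": 0,"y": 0,"z": 0.035,"gripper": 0},
  {"ax": 0,"ay": 0,"az": 0,"x": 0,"y": 0,"z": 0.045,"gripper": 0},
  {"ax": 0,"ay": 0,"az": 0,"x": 0,"y": 0,"z": 0.045,"gripper": 0},
  {"ax": 0,"ay": 0,"az": 0,"x": 0,"y": 0,"z": 0.045,"gripper": 0},
])

```text
time: 4.85
position: [0.5247, -0.0031, 0.0656]
eef_rot: [0.71, 0.704, 0.0, 0.0]
ft_force: [0.0, 0.9, 0.3]
opening: 0.0001
finger_force: 0.3
```

Request:
arm_command([
  {"ax": 0,"ay": 0,"az": 0,"x": 0,"y": 0,"z": 0.01,"gripper": 0},
  {"ax": 0,"ay": 0,"az": 0,"x": 0,"y": 0,"z": 0.01,"gripper": 0},
  {"ax": 0,"ay": 0,"az": 0,"x": 0,"y": 0,"z": 0.01,"gripper": 0},
])

```text
time: 5.15
position: [0.5247, -0.0031, 0.0642]
eef_rot: [0.71, 0.704, 0.0, 0.0]
ft_force: [-0.4, -0.3, 1.4]
opening: -0.0001
finger_force: 1.2
```

Request:
arm_command([
  {"ax": 0,"ay": 0,"az": 0,"x": 0,"y": 0,"z": 0.01,"gripper": 0},
  {"ax": 0,"ay": 0,"az": 0,"x": 0,"y": 0,"z": 0.01,"gripper": 0},
  {"ax": 0,"ay": 0,"az": 0,"x": 0,"y": 0,"z": 0.01,"gripper": 0},
])

```text
time: 5.45
position: [0.5247, -0.0031, 0.0627]
eef_rot: [0.71, 0.704, 0.0, 0.0]
ft_force: [-1.1, 0.3, 3.7]
opening: -0.0
finger_force: 1.9
```

Request:
arm_command([
  {"ax": 0,"ay": 0,"az": 0,"x": 0,"y": 0,"z": 0.006,"gripper": 0},
  {"ax": 0,"ay": 0,"az": 0,"x": 0,"y": 0,"z": 0.006,"gripper": 0},
  {"ax": 0,"ay": 0,"az": 0,"x": 0,"y": 0,"z": 0.006,"gripper": 0},
])

```text
time: 5.75
position: [0.5247, -0.0031, 0.0618]
eef_rot: [0.71, 0.704, 0.0, 0.0]
ft_force: [-0.8, 1.7, 5.1]
opening: 0.0003
finger_force: 2.3
```

Request:
arm_command([
  {"ax": 0,"ay": 0,"az": 0,"x": 0,"y": 0,"z": 0.004,"gripper": 0},
  {"ax": 0,"ay": 0,"az": 0,"x": 0,"y": 0,"z": 0.004,"gripper": 0},
  {"ax": 0,"ay": 0,"az": 0,"x": 0,"y": 0,"z": 0.004,"gripper": 0},
])

```text
time: 6.05
position: [0.5247, -0.0031, 0.0615]
eef_rot: [0.71, 0.704, 0.0, 0.0]
ft_force: [-1.6, -0.8, 7.3]
opening: -0.0002
finger_force: 3.6
```

Fully down: 7 N, the spring is bottomed out at z = 61.5 mm. Releasing and moving to plus.

Request:
arm_command([
  {"ax": 0,"ay": 0,"az": 0,"x": 0,"y": 0,"z": -0.05,"gripper": 0},
  {"ax": 0,"ay": 0,"az": 0,"x": 0,"y": 0,"z": -0.25,"gripper": 0},
  {"ax": 0,"ay": 0,"az": 0,"x": 0,"y": 0,"z": -0.3,"gripper": 0},
  {"ax": 0,"ay": 0,"az": 0,"x": -0.25,"y": -0.025,"z": -0.3,"gripper": 0},
  {"ax": 0,"ay": 0,"az": 0,"x": -0.5,"y": -0.05,"z": -0.3,"gripper": 0},
  {"ax": 0,"ay": 0,"az": 0,"x": -0.558,"y": -0.055,"z": -0.3,"gripper": 0},
  {"ax": 0,"ay": 0,"az": 0,"x": -0.558,"y": -0.055,"z": -0.3,"gripper": 0},
  {"ax": 0,"ay": 0,"az": 0,"x": -0.558,"y": -0.055,"z": -0.3,"gripper": 0},
])

```text
time: 6.85
position: [0.5153, -0.0862, 0.1055]
eef_rot: [0.71, 0.704, 0.0, -0.001]
ft_force: [0.4, -0.4, 0.6]
opening: 0.0003
finger_force: 0.0
```

Run:
```python
from bench import monitor, optics
import cv2
o=monitor.get_obs(); print(o["position"],o["eef_rot"])
cv2.imwrite("pics/w2.png",optics.camera("wrist"))
```

```text
[ 0.51527058 -0.08621857  0.10547129] [ 7.10163326e-01  7.04036718e-01  1.22175371e-06 -5.92558143e-04]
```

View pics/w2.png

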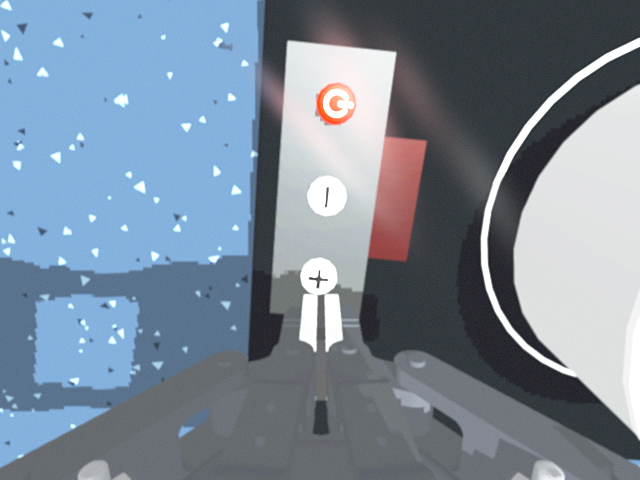

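The plus key is at (319,277), which is where the tip lands (forecast row 278). Pressing it by the same depth.

Request:
arm_command([
  {"ax": 0,"ay": 0,"az": 0,"x": 0,"y": 0,"z": 0.2,"gripper": 0},
  {"ax": 0,"ay": 0,"az": 0,"x": 0,"y": 0,"z": 0.25,"gripper": 0},
  {"ax": 0,"ay": 0,"az": 0,"x": 0,"y": 0,"z": 0.265,"gripper": 0},
  {"ax": 0,"ay": 0,"az": 0,"x": 0,"y": 0,"z": 0.275,"gripper": 0},
  {"ax": 0,"ay": 0,"az": 0,"x": 0,"y": 0,"z": 0.285,"gripper": 0},
  {"ax": 0,"ay": 0,"az": 0,"x": 0,"y": 0,"z": 0.292,"gripper": 0},
  {"ax": 0,"ay": 0,"az": 0,"x": 0,"y": 0,"z": 0.296,"gripper": 0},
  {"ax": 0,"ay": 0,"az": 0,"x": 0,"y": 0,"z": 0.296,"gripper": 0},
  {"ax": 0,"ay": 0,"az": 0,"x": 0,"y": 0,"z": 0.296,"gripper": 0},
])

```text
time: 7.8
position: [0.5161, -0.0866, 0.0621]
eef_rot: [0.71, 0.704, 0.0, 0.0]
ft_force: [-1.4, 3.3, 5.0]
opening: 0.0002
finger_force: 2.1
```

Request:
arm_command([
  {"ax": 0,"ay": 0,"az": 0,"x": 0,"y": 0,"z": 0.006,"gripper": 0},
  {"ax": 0,"ay": 0,"az": 0,"x": 0,"y": 0,"z": 0.006,"gripper": 0},
  {"ax": 0,"ay": 0,"az": 0,"x": 0,"y": 0,"z": 0.006,"gripper": 0},
])

```text
time: 8.1
position: [0.5162, -0.0866, 0.0615]
eef_rot: [0.71, 0.704, 0.0, 0.0]
ft_force: [-1.7, 2.8, 7.4]
opening: -0.0003
finger_force: 3.9
```

Fully down. Withdrawing up and back.

Request:
arm_command([
  {"ax": 0,"ay": 0,"az": 0,"x": 0,"y": 0,"z": -0.05,"gripper": 0},
  {"ax": 0,"ay": 0,"az": 0,"x": 0,"y": 0,"z": -0.3,"gripper": 0},
  {"ax": 0,"ay": 0,"az": 0,"x": 0,"y": 0,"z": -0.6,"gripper": 0},
  {"ax": 0,"ay": 0,"az": 0,"x": 0,"y": 0,"z": -0.9,"gripper": 0},
  {"ax": 0,"ay": 0,"az": 0,"x": 0,"y": -0.3,"z": -1,"gripper": 0},
  {"ax": 0,"ay": 0,"az": 0,"x": 0,"y": -0.5,"z": -1,"gripper": 0},
  {"ax": 0,"ay": 0,"az": 0,"x": 0,"y": -0.5,"z": -1,"gripper": 0},
  {"ax": 0,"ay": 0,"az": 0,"x": 0,"y": -0.5,"z": -1,"gripper": 0},
])

```text
time: 8.9
position: [0.4407, -0.0867, 0.2108]
eef_rot: [0.71, 0.704, 0.0, 0.001]
ft_force: [1.0, -0.8, -1.1]
opening: 0.0001
finger_force: 0.0
```

Run:
```python
from bench import optics
import cv2
cv2.imwrite("pics/s2.png",optics.camera("side"))
```

```text
(no output)
```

View pics/s2.png

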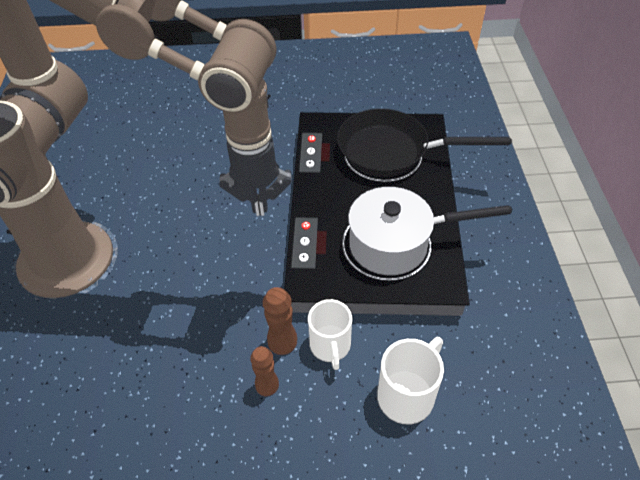

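The gripper is clear at (258,210). The keys, pans, mugs and mills all stand as before.

```bash
python3 -c "
from bench import arm; print(arm.close_job())"
```

```text
the job is handed in; nothing more can be done
None
```

I pressed the right zone's on/off key and then its plus key, each fully down at about 7 N; the arm is withdrawn, nothing else looks moved in the last side picture, and the job is handed in at about 9 s (no verdict was returned).

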